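# Sort the aluminium tins by size into the rows of the pull-out tray

## Robot

A 6-joint arm with a two-finger parallel gripper is mounted at the origin on the work surface. World frame = base frame: x ahead of the robot, y to its left, z up, the work surface at z = 0. Lengths are in mm, angles in rad, forces in N, time in s.
With the tool pointing down it reaches from about 275 to 1000 mm from the base axis. Payload 8.4 kg.
Tool frame: the origin (TCP) lies between the finger pads; the fingertips stand 25 mm ahead of it and the grasp point (between the pads) lies 6 mm ahead of it; z points along the fingers, y is the direction in which the jaws open and shut (so a half turn about z gives the same grasp; the last joint's range is limited). The gripper opens to 85 mm and grips with 20 to 120 N. Pads are 22 mm wide; open, the fingers measure 114 mm over their backs; the gripper's body (76 mm by 85 mm) begins 54 mm behind the grasp point. The pads swing forward as they close: fully open they stand 13 mm farther back than shut.
Start: joints at [-1.253, 0.353, 1.633, -0, 1.155, -0.002], TCP at [196.484, -593.315, 256.281] pointing down, gripper open.
Joint ranges: [-2.63, 2.63], [-0.92, 2.1], [0.06, 2.66], [-1.3, 4.44], [0, 2.69], [-3.02, 3.02]. Speed limits (rad/s): [2.22, 2.22, 2.79, 3.14, 3.14, 3.14].

## Interface

Orientations are given as [roll, pitch, yaw] about the fixed x, y, z axes, in that order (R = Rz(yaw) Ry(pitch) Rx(roll)).
In Python, from rig import r gives the robot as it stands. The module is installed in compiled form; this text tells all that it offers.
- The arm moves only by the tool move_arm, never from a script. Its arguments are lists of equal length, an entry for each row: "slide": the shift along the world's x, y, z in cm, a list of three; "angular": the turn, a rotation vector about the world's x, y, z in rad, a list of three; "hand": the opening, from -1 (shut) to 1 (fully open). A call has 1 to 20 rows; each row is the pose to reach, as a shift and turn from the pose commanded when the call began; what a row does not reach only later rows make up. A row lasts 1/8 s, in which the tool goes at most 62.5 mm and 10.7 degrees, less where a joint would pass 70% of its speed; a pose out of reach is approached as far as the arm can. A call with a gripper value outside its range is refused whole. The fingers move at their own pace and stop on an object; "force" is the grip in N (left out, the last holds). Time passes only in rows, so rows that repeat a pose let the fingers close. It gives the time, the measured TCP pose, the force and the opening at its end, in the units of the state.
- r.sense(): the state, without advancing time (a new reading comes with each control period).
- r.grab_frame(name): name is "scene" or "top"; returns a dict with "pixels" (384x512x3 uint8, red, green, blue), "range_z" (384x512 float32, mm along the optical axis (not along the pixel's ray), 0 where there is no reading), "mtx" (3x3 intrinsics, pixels), "rvec" (rotation vector, rad) and "tvec" (3), from world to camera coordinates, as OpenCV has them. Camera axes: x right, y down, z forward; pixel columns grow to the right and rows downward; lengths in mm; the calibration is good to about 2 mm. A picture is of the moment at which its call begins.
- r.sign_off(): hands the job in, once; it reports no verdict.
The state is a dict: "clock": time; "qpos": joint angles; "qvel": joint speeds; "joint_efforts": joint torques, N m; "eef_pos": TCP position; "tcp_rot": TCP orientation; "contact_force": force on the tool from outside, world axes, zero at the start; "wrist_torque": the same for the moment, N m; "opening": opening from 0.0 (shut) to 1.0 (fully open).
Only numpy, scipy, OpenCV 4.12 (cv2) and the standard library are available. Lean on these libraries where they do the work, as an engineer would, in place of code of your own. Each camera call takes 0.05 s, during which the arm holds its last target. There are 200 camera calls.

## Task

Put the three loose tins away: slide each one fully into the row of the pull-out tray that already holds a tin of its own size, so that each row has only one size and all stand flat on the tray's floor. Leave the tray pushed fully home under the bamboo riser, gently, without slamming it. Do not tip any tin up, and leave the other things on the counter where they are.

Things in the scene. Friction and masses are not known exactly. Their poses are not given: they have to be found in the camera images.
- small_a: Flat round plain aluminium tin with a flush screw lid, 92 mm across and 44 mm high, one of the small size, standing loose on the counter; too wide to grip across. Origin: centre of its underside. About 80 to 150 g, slides on the counter.
- small_b: Flat round plain aluminium tin with a flush screw lid, 92 mm across and 44 mm high, one of the small size, standing loose on the counter; too wide to grip across. Origin: centre of its underside. About 80 to 150 g, slides on the counter.
- large_a: Flat round plain aluminium tin with a flush screw lid, 112 mm across and 44 mm high, the large size, standing loose on the counter; too wide to grip across. Origin: centre of its underside. About 120 to 220 g, slides on the counter.
- small_row: Flat round plain aluminium tin with a flush screw lid, 92 mm across and 44 mm high, the small size, standing loose already in one of the tray's two rows (either); too wide to grip across. Origin: centre of its underside. About 80 to 150 g, slides on the counter.
- large_row: Flat round plain aluminium tin with a flush screw lid, 112 mm across and 44 mm high, the large size, standing loose already in the tray's other row; too wide to grip across. Origin: centre of its underside. About 120 to 220 g, slides on the counter.
- tray_mouth (a point): Point on the pull-out bamboo tray, moving with it: middle of its open front edge, at counter level. x runs across the tray, +y into it along its two rows, z up. The tray is 284 mm wide; its outer walls are 12 mm thick and 28 mm high, the middle wall between the rows 12 mm thick and 26 mm high; all start at this edge and run to the back wall at y = 310 mm.
- row_neg (a point): Middle of the open mouth of the tray's row at x = -68 mm, on the row's floor, axes as the tray's. The row is 124 mm wide and 310 mm deep; its floor is 4 mm thick and a bevel slopes down from it to the counter over the 25 mm before the mouth (y -25 to 0), so tins slide on. Three small or two large tins fit; a tin may push those before it deeper.
- row_pos (a point): Middle of the open mouth of the tray's row at x = +68 mm, on the row's floor, axes as the tray's. The row is 124 mm wide and 310 mm deep; its floor is 4 mm thick and a bevel slopes down from it to the counter over the 25 mm before the mouth (y -25 to 0), so tins slide on. Three small or two large tins fit; a tin may push those before it deeper.
- post_top (a point): Top centre of the upright round wooden finger post (18 mm across, 36 mm high) at the front end of the middle wall, 9 mm behind the front edge; the tray is pushed in by it.
- tray (a joint): How far the tray is pulled out, m: 0 = fully home, about 0.12 to 0.16 at the start, 0.165 at most. It slides stiffly (about 11 N plus 12 N per m/s) and stays where it is left, though pushing a whole row of tins along can drag it in; it moves along its +y to go home, against a hard stop.
- riser: Fixed bamboo counter riser, 352 mm wide, 290 mm deep and 115 mm high, that the tray runs in under. Origin: middle of its front edge at counter level; x across, +y towards its back, the tray comes out to -y. When home, the tray's front edge still stands 80 mm out in front of it.
- nailbrush: Wooden nail brush, 92 x 38 x 30 mm, lying among the tins. A bystander. Origin: centre of its underside.
- peg_a: Wooden clothes peg, 74 x 11 x 15 mm, lying flat. A bystander. Origin: centre of its underside.
- peg_b: Wooden clothes peg, 74 x 11 x 15 mm, lying flat. A bystander. Origin: centre of its underside.
- pump_bottle: White soap pump bottle, 68 mm across, 174 mm high. A bystander. Origin: centre of its underside.
- jar: Glass jar with bamboo lid, 72 mm across, 91 mm high. A bystander. Origin: centre of its underside.
- soap_dish: Bamboo soap dish, 125 x 85 mm, with a bar of soap, 33 mm high. A bystander. Origin: centre of its underside.
Not all that is in view belongs to the job. What is shaped like the large_row but red is not meant.

How it is judged (in metres and radians):
At the end, for the whole second after the job is handed in: All five tins stand flat on the floor of the tray, at rest (slower than 20 mm/s), one row holding the three small ones and the other the two large ones, none hanging out over the front bevel by more than 10 mm, and the tray is fully home (within 6 mm) (y of small_a in the frame of tray_mouth between 0.036 and 0.3 m and x of small_a in the frame of tray_mouth between -0.125 and 0.125 m and z of each of small_a, small_b, small_row, large_a, large_row in the frame of tray_mouth below 0.012 m and angle between each of small_a, small_b, small_row, large_a, large_row's own z axis and vertical below 0.1 rad and y of small_b in the frame of tray_mouth between 0.036 and 0.3 m and x of small_b in the frame of tray_mouth between -0.125 and 0.125 m and y of small_row in the frame of tray_mouth between 0.036 and 0.3 m and x of small_row in the frame of tray_mouth between -0.125 and 0.125 m and y of large_a in the frame of tray_mouth between 0.046 and 0.3 m and x of large_a in the frame of tray_mouth between -0.125 and 0.125 m and y of large_row in the frame of tray_mouth between 0.046 and 0.3 m and x of large_row in the frame of tray_mouth between -0.125 and 0.125 m and ((x of each of small_a, small_b, small_row in the frame of tray_mouth above 0.035 m and x of each of large_a, large_row in the frame of tray_mouth below -0.035 m) or (x of each of small_a, small_b, small_row in the frame of tray_mouth below -0.035 m and x of each of large_a, large_row in the frame of tray_mouth above 0.035 m)) and value of joint tray below 0.006 m and linear speed of each of small_a, small_b, small_row, large_a, large_row below 0.02 m/s); the robot touches nothing.
It fails at once if a tin is tipped up (more than 25 degrees) (angle between any of small_a, small_b, small_row, large_a, large_row's own z axis and vertical above 0.44 rad).
It fails at once if a bystander is moved by more than 25 mm (distance of any of nailbrush, peg_a, peg_b, pump_bottle, jar, soap_dish from where it was at the start of the episode above 0.025 m).
It fails at once if the tray is slammed (moves in faster than 0.4 m/s) (velocity of joint tray below -0.4 m/s).
It also fails if it takes over 72 s, if anything falls off the work surface, if the arm or the gripper's body presses on something with over 40 N, if the wrist force passes 120 N, or if a joint passes its speed limit or range.

## Working session

There is one attempt and no reset: what is moved stays moved. The work goes in short steps, Python scripts to look and compute and a tool call to move; the robot and the scene stay as the last step left them, time stands still between calls to the robot, and variables do not carry over. Pictures are saved under pics/ and viewed, and the job is handed in when it is done.

Besides the shell and the picture viewer there is one more tool, called after ">>>" by a JSON object that holds its "fn" and its "kwargs", one argument or row to a line. move_arm: Moves the arm, as the interface text tells. Its arguments: {"type":"object","properties":{"slide":{"type":"array"},"angular":{"type":"array"},"hand":{"type":"array"},"force":{"type":"number"}},"required":["slide","angular","hand"]}

```bash
mkdir -p pics; cat > h.py <<'E'
from rig import r
import cv2, numpy as np
def grab(n,out):
    f=r.grab_frame(n); cv2.imwrite('pics/'+out,cv2.resize(f['pixels'][:,:,::-1],(800,600))); np.savez('/tmp/'+n+'.npz',**f); return f
def world(f,u,v):
    # u,v in 512x384
    R,_=cv2.Rodrigues(np.array(f['rvec'],float)); t=np.array(f['tvec'],float).reshape(3)
    z=f['range_z'][int(v),int(u)]; K=f['mtx']
    p=np.linalg.inv(K)@np.array([u,v,1.])*z
    return R.T@(p-t)
def topdown(f,out,x0,x1,y0,y1,z=44,s=1.0):
    # rectified: image up=+x, left=+y, plane z
    R,_=cv2.Rodrigues(np.array(f['rvec'],float)); t=np.array(f['tvec'],float).reshape(3,1)
    H=np.array(f['mtx'])@np.hstack([R[:,:2],R[:,2:]*z+t])
    W=int((y1-y0)*s);Hh=int((x1-x0)*s)
    A=np.array([[0,-1/s,x1],[-1/s,0,y1],[0,0,1]])
    im=cv2.warpPerspective(np.ascontiguousarray(f['pixels'][:,:,::-1]),H@A,(W,Hh),flags=cv2.INTER_LINEAR|cv2.WARP_INVERSE_MAP)
    for x in range(int(np.ceil(x0/100))*100,int(x1),100): cv2.putText(im,str(x),(0,int((x1-x)*s)),0,.35,(0,0,255)); cv2.line(im,(0,int((x1-x)*s)),(W,int((x1-x)*s)),(0,0,255),1)
    for y in range(int(np.ceil(y0/100))*100,int(y1),100): cv2.putText(im,str(y),(int((y1-y)*s),10),0,.35,(255,0,0)); cv2.line(im,(int((y1-y)*s),0),(int((y1-y)*s),Hh),(255,0,0),1)
    cv2.imwrite('pics/'+out,im)
E
python3 - <<'E'
from h import *
for n in('top','scene'):
    f=grab(n,n+'0.png'); 
    for c in ((256,192),(0,0),(511,383)): print(n,world(f,*c).round())
print(r.sense())
E
```

```text
top [532. -90.  -1.]
top [1629. 1273. -741.]
top [ 217. -461.  588.]
scene [ 515. -110.   20.]
scene [ -563. -1431.   -45.]
scene [ 976.  975. -696.]
{'clock': 0.1, 'qpos': array([-1.25339061e+00,  3.53600850e-01,  1.63403719e+00,  1.30450182e-05,
        1.15518203e+00, -2.36986301e-03]), 'qvel': array([-0.00081225, -0.00251944, -0.00162538, -0.00038541,  0.00050481,
       -0.00064523]), 'joint_efforts': array([ 2.11347315e-04, -6.06359124e+01, -3.42818356e+01, -9.50563481e-05,
        3.93084061e-03, -1.38737124e-05]), 'eef_pos': array([ 196.37429333, -592.94951209,  255.63267046]), 'tcp_rot': array([-3.14036527e+00, -1.48367803e-05,  3.19770293e-01]), 'contact_force': array([-0.66914146,  0.83767905, -0.64013328]), 'wrist_torque': array([-0.0482254 , -0.00554692,  0.03451448]), 'opening': 0.999812895696932}
```

View pics/top0.png

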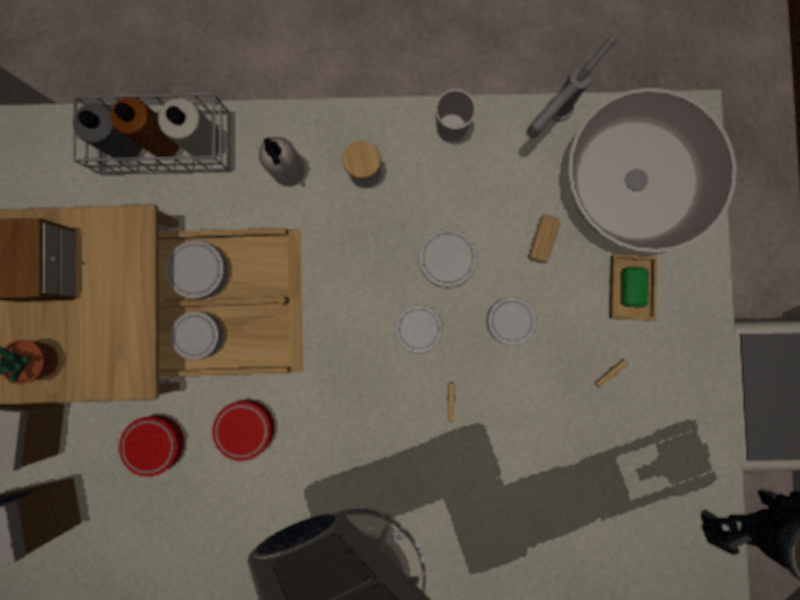

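View pics/scene0.png

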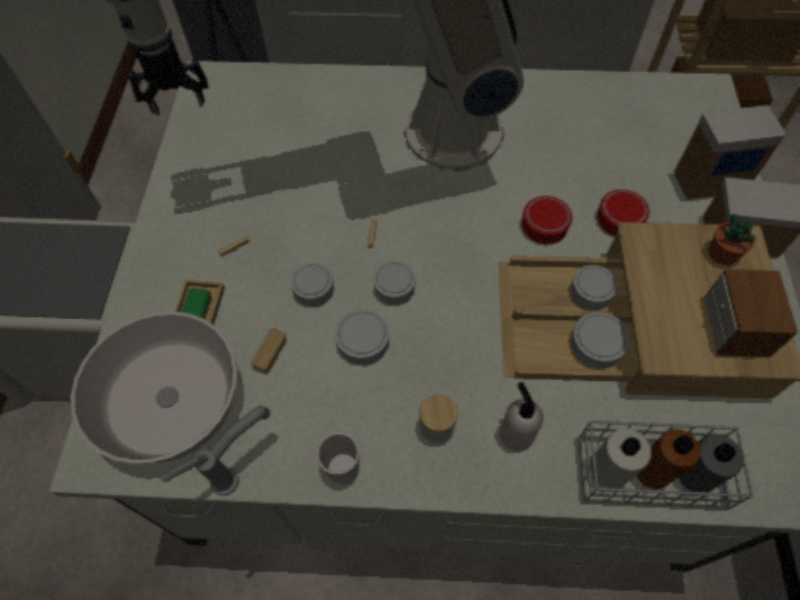

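The top view has world +x up and +y left. The tray is at the left, with its mouth (near pixel column 300) opening toward -y. The large tin is in the far row at (197,268) and the small one in the near row at (195,335). The loose tins are large (447,259), small (420,329) and small (511,320).

```bash
python3 - <<'E'
from h import *
f=dict(np.load('/tmp/top.npz'))
topdown(f,'rect44.png',200,800,-420,380,44)
topdown(f,'rect28.png',300,700,50,450,28,1.5)
for n,(u,v) in dict(large_a=(447,259),small_b=(420,329),small_a=(511,320),lrow=(197,268),srow=(195,335),mouthFar=(300,230),mouthNear=(302,371),riserFar=(156,206),riserNear=(157,398),post=(282,300),brush=(544,239),pega=(451,402),floor=(250,270)).items(): print(n,world(f,u*.64,v*.64).round())
# circle fit by depth: tops at z~44
R,_=cv2.Rodrigues(f['rvec'].astype(float)); 
vv,uu=np.mgrid[:384,:512]; P=np.linalg.inv(f['mtx'])@np.stack([uu.ravel(),vv.ravel(),np.ones(uu.size)])*f['range_z'].ravel()
W=(R.T@(P-f['tvec'].reshape(3,1))).T.reshape(384,512,3)
m=((W[...,2]>36)&(W[...,2]<54)).astype(np.uint8)
n,l,st,c=cv2.connectedComponentsWithStats(m)
for i in range(1,n):
    if st[i,4]>300:
        w=W[l==i]; print(st[i,4],c[i].round(),w.mean(0).round(1),np.ptp(w[:,:2],axis=0).round())
E
```

```text
large_a [ 607. -182.   44.]
small_b [ 474. -128.   40.]
small_a [ 488. -302.   40.]
lrow [598. 296.  50.]
srow [471. 299.  50.]
mouthFar [677. 108.  -3.]
mouthNear [396. 106.   0.]
riserFar [706. 348. 111.]
riserNear [360. 343. 110.]
post [535. 137.  36.]
brush [ 644. -373.   30.]
pega [ 331. -186.   13.]
floor [598. 207.   4.]
705 [431. 100.] [ 796.9 -623.4   45.1] [268. 257.]
1076 [287. 165.] [ 608.6 -184.    43.3] [109. 111.]
1097 [125. 172.] [595.7 300.2  47.1] [112. 112.]
733 [328. 206.] [ 485.6 -303.    43.2] [87. 87.]
737 [268. 211.] [ 473.9 -125.6   43.2] [87. 90.]
766 [125. 215.] [469.4 299.9  47. ] [89. 91.]
1139 [155. 276.] [288.3 212.4  43.3] [111. 112.]
1157 [ 95. 286.] [262.5 388.1  43.3] [112. 112.]
```

View pics/rect44.png

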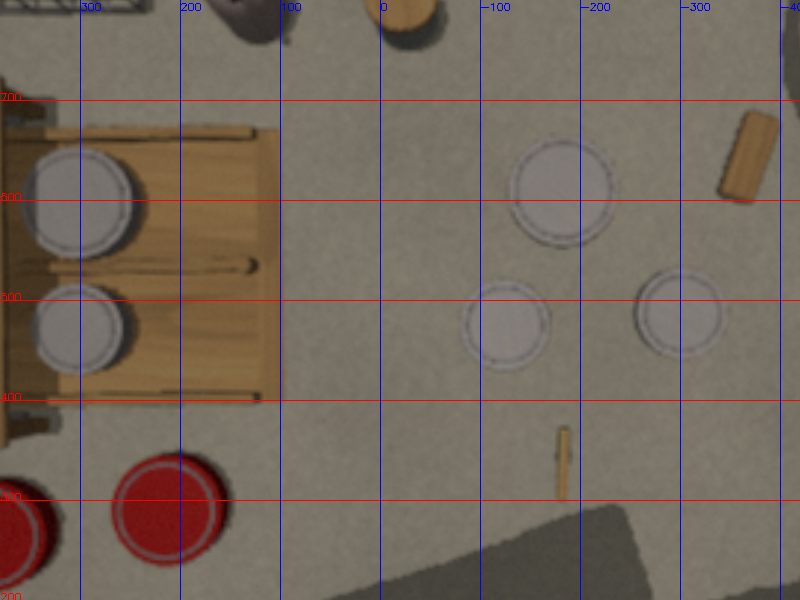

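View pics/rect28.png

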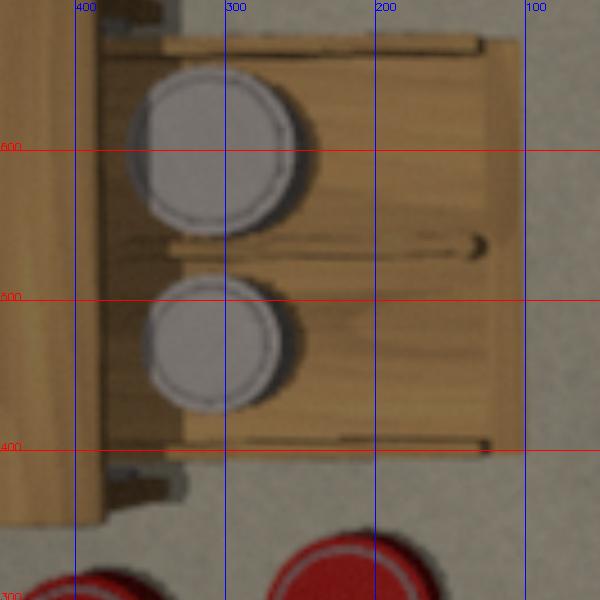

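>>> {"fn": "move_arm", "kwargs": {
  "slide": [
    [4.5,3.6,-1],
    [9,7.2,-2],
    [13.5,10.8,-4],
    [18,14.4,-6],
    [22.5,18,-8],
    [27,21.6,-10],
    [31.5,25.2,-12],
    [36,28.8,-13],
    [41.1,32.3,-13],
    [41.1,32.3,-13],
    [41.1,32.3,-16],
    [41.1,32.3,-19],
    [41.1,32.3,-21.4],
    [41.1,32.3,-21.4]
  ],
  "angular": [
    [0,0,0.14],
    [0,0,0.28],
    [0,0,0.42],
    [0,0,0.56],
    [0,0,0.7],
    [0,0,0.84],
    [0,0,0.98],
    [0,0,1.12],
    [0,0,1.26],
    [0,0,1.26],
    [0,0,1.26],
    [0,0,1.26],
    [0,0,1.26],
    [0,0,1.26]
  ],
  "hand": [0.3,0.3,0.3,0.3,0.3,0.3,0.3,0.3,0.3,0.3,0.3,0.3,0.3,0.3]
}}

```text
clock: 1.85
eef_pos: [605.1, -270.2, 40.2]
tcp_rot: [-3.137, -0.002, 1.578]
contact_force: [0.7, 0.3, -0.7]
opening: 0.648
```

```bash
python3 - <<'E'
from h import *
f=grab('top','t1.png'); print(r.sense())
g=grab('scene','s1.png'); cv2.imwrite('pics/s1c.png',cv2.resize(g['pixels'][150:290,120:400,::-1],None,fx=2.8,fy=2.8))
E
```

```text
{'clock': 1.9, 'qpos': array([-4.21994604e-01,  6.58631879e-01,  1.67495270e+00, -1.68187500e-04,
        8.10084678e-01, -4.29659440e-01]), 'qvel': array([ 0.00257107, -0.02604918, -0.02207885,  0.00153706,  0.00330487,
       -0.00125492]), 'joint_efforts': array([ 4.70895285e-02, -6.96539712e+01, -2.41978759e+01, -8.01318020e-04,
       -3.63558694e-02,  4.67164456e-03]), 'eef_pos': array([ 606.30562842, -270.60944075,   41.74947977]), 'tcp_rot': array([-3.13965415e+00, -7.54499268e-04,  1.57857651e+00]), 'contact_force': array([ 0.94711486, -0.44096264,  0.46917968]), 'wrist_torque': array([-0.02338189, -0.00923088,  0.01979922]), 'opening': 0.6541531167349345}
```

View pics/s1c.png

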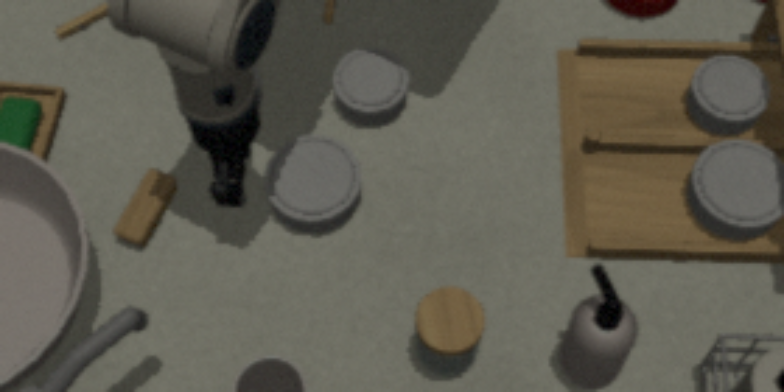

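The scene crop shows the gripper standing just behind large_a (tin at crop (315,180), fingers at (228,190)), with nothing else touched. Pushing it in now.

>>> {"fn": "move_arm", "kwargs": {
  "slide": [
    [0,1,0],
    [0,2,0],
    [0,3,0],
    [0,4.2,0],
    [0,5.7,0],
    [0,7.2,0],
    [-0.1,8.7,0],
    [-0.1,10.2,0],
    [-0.1,11.7,0],
    [-0.2,13.2,0],
    [-0.2,14.7,0],
    [-0.2,16.2,0],
    [-0.3,17.7,0],
    [-0.3,19.2,0],
    [-0.4,20.7,0],
    [-0.4,22.2,0],
    [-0.4,23.7,0],
    [-0.5,25.2,0],
    [-0.5,26.2,0],
    [-0.5,27,0]
  ],
  "angular": [
    [0,0,0],
    [0,0,0],
    [0,0,0],
    [0,0,0],
    [0,0,0],
    [0,0,0],
    [0,0,0],
    [0,0,0],
    [0,0,0],
    [0,0,0],
    [0,0,0],
    [0,0,0],
    [0,0,0],
    [0,0,0],
    [0,0,0],
    [0,0,0],
    [0,0,0],
    [0,0,0],
    [0,0,0],
    [0,0,0]
  ],
  "hand": [0.3,0.3,0.3,0.3,0.3,0.3,0.3,0.3,0.3,0.3,0.3,0.3,0.3,0.3,0.3,0.3,0.3,0.3,0.3,0.3]
}}

```text
clock: 4.45
eef_pos: [602.5, 0.3, 42.3]
tcp_rot: [-3.142, 0.0, 1.58]
contact_force: [-0.1, -1.6, 0.5]
opening: 0.651
```

```bash
cat >> h.py <<'E'
def tins(f):
    R,_=cv2.Rodrigues(f['rvec'].astype(float)); vv,uu=np.mgrid[:384,:512]; P=np.linalg.inv(f['mtx'])@np.stack([uu.ravel(),vv.ravel(),np.ones(uu.size)])*f['range_z'].ravel()
    W=(R.T@(P-f['tvec'].reshape(3,1))).T.reshape(384,512,3)
    m=((W[...,2]>38)&(W[...,2]<54)).astype(np.uint8)
    n,l,st,c=cv2.connectedComponentsWithStats(m)
    for i in range(1,n):
        if st[i,4]>150:
            w=W[l==i]; print(st[i,4],'min',w.min(0).round(),'max',w.max(0).round(),'mean',w.mean(0).round(1))
E
python3 - <<'E'
from h import *
f=grab('top','t2.png'); tins(f); topdown(f,'r2.png',300,800,-420,380,44); print(r.sense()['eef_pos'],r.sense()['contact_force'])
E
```

```text
628 min [ 627. -697.   38.] max [ 893. -440.   54.] mean [ 798.7 -624.4   46.1]
1094 min [540. 246.  38.] max [652. 359.  54.] mean [595.7 300.2  47.3]
212 min [565.  17.  39.] max [594. 103.  50.] mean [578.7  66.6  44.5]
734 min [ 442. -347.   38.] max [ 529. -260.   50.] mean [ 485.5 -302.8   43.2]
731 min [ 431. -171.   38.] max [518. -81.  50.] mean [ 473.8 -125.6   43.3]
765 min [424. 256.  38.] max [514. 347.  53.] mean [469.5 300.   47.1]
1135 min [207. 334.  38.] max [317. 444.  52.] mean [262.5 388.5  43.5]
[602.45851085   0.97567142  42.26194507] [ 0.47236453 -0.1180269  -0.25862346]
```

View pics/r2.png

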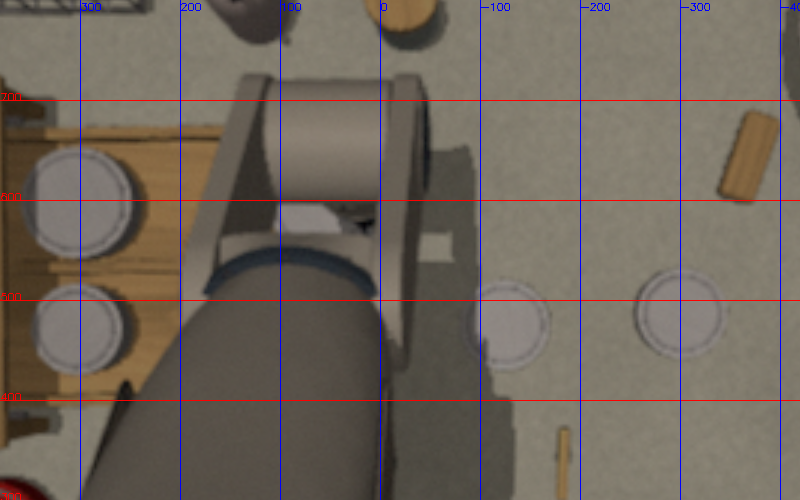

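The arm hides most of the tin in the top view. A slice of it shows at (310,218), ahead of the fingers, so I'll check its lateral position in the scene view.

```bash
python3 - <<'E'
from h import *
f=grab('scene','s2.png'); tins(f); topdown(f,'r2s.png',350,750,-80,420,44,1.5)
E
```

```text
563 min [203. 333.  38.] max [314. 444.  53.] mean [259.7 386.9  44.4]
624 min [231. 156.  38.] max [344. 266.  52.] mean [290.  211.5  44.5]
499 min [ 430. -170.   38.] max [521. -82.  52.] mean [ 476.5 -126.3   44.6]
506 min [ 440. -349.   38.] max [ 532. -259.   52.] mean [ 488.1 -303.6   44.3]
535 min [423. 255.  39.] max [515. 347.  54.] mean [472.5 299.7  47.9]
747 min [547.  16.  38.] max [658. 112.  52.] mean [605.5  64.3  45.2]
904 min [541. 245.  38.] max [652. 356.  54.] mean [599.2 300.   47.8]
549 min [ 624. -698.   38.] max [ 887. -440.   54.] mean [ 712.1 -623.8   46.2]
220 min [688. 349.  38.] max [705. 639.  54.] mean [699.4 489.   46.2]
```

View pics/r2s.png

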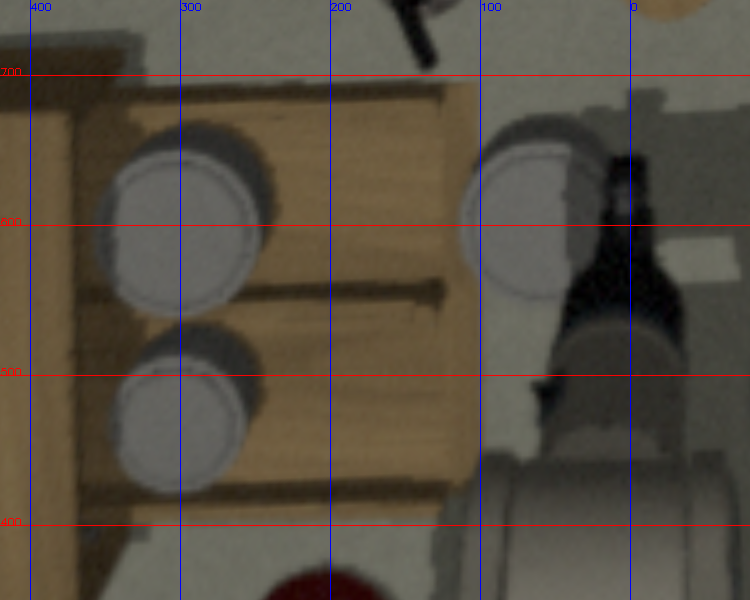

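>>> {"fn": "move_arm", "kwargs": {
  "slide": [
    [0,1,0],
    [0,2.2,0],
    [0,3.6,0],
    [0,5,0],
    [0,6.4,0],
    [-0.1,7.8,0],
    [-0.1,9.2,0],
    [-0.1,10.6,0],
    [-0.1,12,0],
    [-0.1,13,0],
    [-0.1,13,0],
    [-0.1,12,0],
    [-0.1,10,0],
    [-0.1,9,4],
    [-2,6,8],
    [-5,1,8],
    [-8,-5,8],
    [-10,-11,8],
    [-12,-16,8],
    [-12.9,-20,8]
  ],
  "angular": [
    [0,0,0],
    [0,0,0],
    [0,0,0],
    [0,0,0],
    [0,0,0],
    [0,0,0],
    [0,0,0],
    [0,0,0],
    [0,0,0],
    [0,0,0],
    [0,0,0],
    [0,0,0],
    [0,0,0],
    [0,0,0],
    [0,0,0],
    [0,0,0],
    [0,0,0],
    [0,0,0],
    [0,0,0],
    [0,0,0]
  ],
  "hand": [0.3,0.3,0.3,0.3,0.3,0.3,0.3,0.3,0.3,0.3,0.3,0.3,0.3,0.3,0.3,0.3,0.3,0.3,0.3,0.3]
}}

```text
clock: 7.05
eef_pos: [471.1, -203.5, 122.4]
tcp_rot: [-3.141, 0.0, 1.577]
contact_force: [-0.5, -0.3, -0.3]
opening: 0.651
```

```bash
python3 - <<'E'
from h import *
f=grab('top','t3.png'); tins(f); topdown(f,'r3.png',300,700,-80,420,28,1.5); print(r.sense()['eef_pos'],r.sense()['contact_force'])
E
```

```text
595 min [ 630. -696.   38.] max [ 893. -440.   54.] mean [ 803.3 -625.3   46.3]
2178 min [540. 134.  38.] max [653. 356.  54.] mean [597.3 244.9  47.1]
565 min [ 431. -156.   38.] max [518. -81.  49.] mean [ 476.4 -117.2   43.3]
758 min [424. 255.  38.] max [514. 346.  54.] mean [469.6 300.3  47.2]
1118 min [232. 158.  38.] max [343. 269.  49.] mean [288.4 212.5  43.5]
1130 min [206. 334.  38.] max [317. 446.  50.] mean [262.3 388.8  43.3]
[ 471.09769487 -206.83020694  122.51887995] [ 0.14380658 -3.55675983  0.73925556]
```

View pics/r3.png

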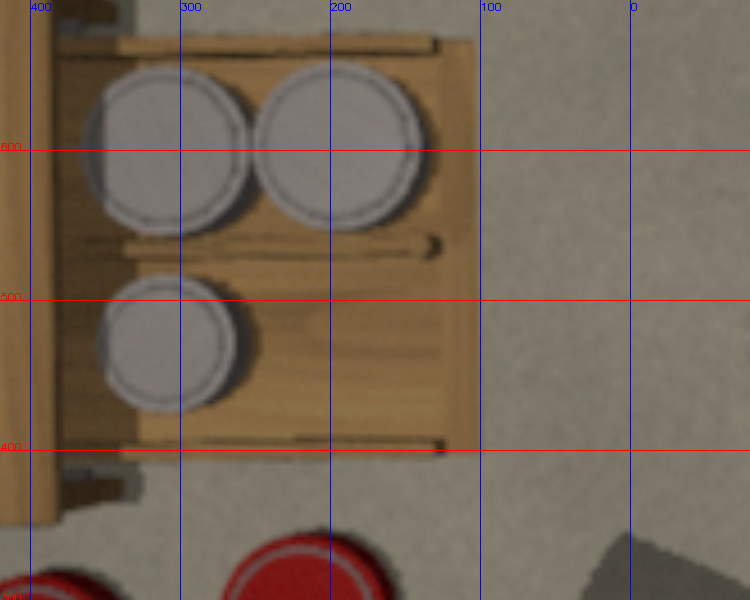

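Both large tins are now in the far row, at about y=301 and y=190, and flat. Next is small_b.

>>> {"fn": "move_arm", "kwargs": {
  "slide": [
    [0,0,-3],
    [0,0,-6],
    [0,0,-8],
    [0,1,-8],
    [0,2,-8],
    [0,3,-8],
    [0,4.2,-8],
    [-0.1,5.7,-8],
    [-0.1,7.2,-8],
    [-0.2,8.7,-8],
    [-0.2,10.2,-8],
    [-0.3,11.7,-8],
    [-0.3,13.2,-8],
    [-0.4,14.7,-8],
    [-0.4,16.2,-8],
    [-0.5,17.7,-8],
    [-0.5,19.2,-8],
    [-0.6,20.7,-8],
    [-0.6,22.2,-8],
    [-0.6,23.7,-8]
  ],
  "angular": [
    [0,0,0],
    [0,0,0],
    [0,0,0],
    [0,0,0],
    [0,0,0],
    [0,0,0],
    [0,0,0],
    [0,0,0],
    [0,0,0],
    [0,0,0],
    [0,0,0],
    [0,0,0],
    [0,0,0],
    [0,0,0],
    [0,0,0],
    [0,0,0],
    [0,0,0],
    [0,0,0],
    [0,0,0],
    [0,0,0]
  ],
  "hand": [0.3,0.3,0.3,0.3,0.3,0.3,0.3,0.3,0.3,0.3,0.3,0.3,0.3,0.3,0.3,0.3,0.3,0.3,0.3,0.3]
}}

```text
clock: 9.6
eef_pos: [467.5, 37.7, 42.3]
tcp_rot: [3.142, 0.0, 1.58]
contact_force: [-0.0, -0.9, 1.7]
opening: 0.648
```

```bash
python3 - <<'E'
from h import *
f=grab('scene','s4.png'); tins(f); topdown(f,'r4s.png',350,750,-80,420,44,1.5); print(r.sense()['eef_pos'],r.sense()['contact_force'])
E
```

```text
561 min [203. 332.  38.] max [311. 445.  52.] mean [259.2 387.1  44.6]
631 min [229. 156.  38.] max [344. 266.  53.] mean [290.5 211.1  44.4]
420 min [422.  55.  38.] max [513. 128.  54.] mean [469.9  89.7  46.5]
504 min [ 441. -349.   38.] max [ 531. -259.   52.] mean [ 488.  -303.9   44.4]
544 min [424. 255.  38.] max [516. 347.  54.] mean [473.  299.8  47.5]
1801 min [540. 133.  38.] max [656. 358.  54.] mean [600.9 244.3  47.9]
542 min [ 622. -697.   38.] max [ 883. -440.   54.] mean [ 710.8 -623.8   45.9]
213 min [686. 349.  38.] max [703. 639.  54.] mean [699.4 486.9  46.1]
[467.5698437   38.80332572  42.30501559] [-0.44083713  1.15696873  0.08052003]
```

View pics/r4s.png

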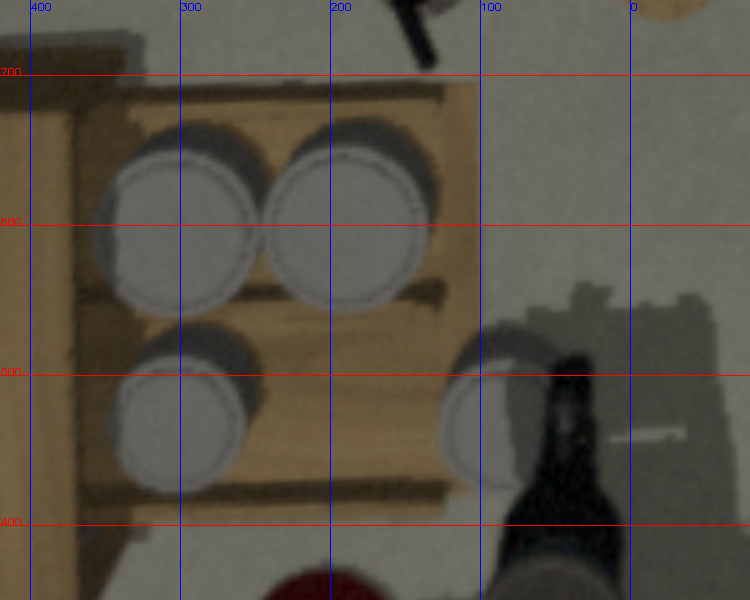

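small_b (at about (470,480) in the rectified view) sits square to the near row on the bevel. Continuing.

>>> {"fn": "move_arm", "kwargs": {
  "slide": [
    [0,1,0],
    [0,2.2,0],
    [0,3.6,0],
    [0,5,0],
    [0,6.4,0],
    [0,7.8,0],
    [0,9.2,0],
    [0,10.6,0],
    [0,11.8,0],
    [0,12.8,0],
    [0,13.8,0],
    [-0.1,14.8,0],
    [-0.1,15.8,0],
    [-0.1,16.8,0],
    [-0.1,17.8,0],
    [-0.1,18.3,0],
    [-0.1,17.3,0],
    [-0.1,15.3,0],
    [-0.1,13,4],
    [0,10,8]
  ],
  "angular": [
    [0,0,0],
    [0,0,0],
    [0,0,0],
    [0,0,0],
    [0,0,0],
    [0,0,0],
    [0,0,0],
    [0,0,0],
    [0,0,0],
    [0,0,0],
    [0,0,0],
    [0,0,0],
    [0,0,0],
    [0,0,0],
    [0,0,0],
    [0,0,0],
    [0,0,0],
    [0,0,0],
    [0,0,0],
    [0,0,0]
  ],
  "hand": [0.3,0.3,0.3,0.3,0.3,0.3,0.3,0.3,0.3,0.3,0.3,0.3,0.3,0.3,0.3,0.3,0.3,0.3,0.3,0.3]
}}

```text
clock: 12.15
eef_pos: [466.7, 134.6, 122.7]
tcp_rot: [-3.14, 0.001, 1.58]
contact_force: [0.9, 0.5, 0.0]
opening: 0.651
```

>>> {"fn": "move_arm", "kwargs": {
  "slide": [
    [0,-4,0],
    [0,-10,0],
    [0,-16,0],
    [0.5,-22,0],
    [1,-28,0],
    [1.5,-34,0],
    [1.9,-40,0],
    [1.9,-46,0],
    [1.9,-51.5,0],
    [1.9,-51.5,0],
    [1.9,-51.5,-3],
    [1.9,-51.5,-6],
    [1.9,-51.5,-8],
    [1.9,-51.5,-8]
  ],
  "angular": [
    [0,0,0],
    [0,0,0],
    [0,0,0],
    [0,0,0],
    [0,0,0],
    [0,0,0],
    [0,0,0],
    [0,0,0],
    [0,0,0],
    [0,0,0],
    [0,0,0],
    [0,0,0],
    [0,0,0],
    [0,0,0]
  ],
  "hand": [0.3,0.3,0.3,0.3,0.3,0.3,0.3,0.3,0.3,0.3,0.3,0.3,0.3,0.3]
}}

```text
clock: 13.9
eef_pos: [485.1, -377.4, 40.9]
tcp_rot: [-3.139, -0.002, 1.58]
contact_force: [-0.4, -0.2, 0.1]
opening: 0.652
```

```bash
python3 - <<'E'
from h import *
f=grab('top','t5.png'); tins(f); topdown(f,'r5.png',300,700,-420,420,28,0.95); print(r.sense()['eef_pos'],r.sense()['contact_force'])
E
```

```text
597 min [ 627. -697.   38.] max [ 893. -456.   54.] mean [ 798.4 -629.4   46. ]
2180 min [540. 134.  38.] max [653. 359.  54.] mean [597.3 244.7  47.2]
730 min [ 442. -347.   38.] max [ 529. -259.   49.] mean [ 485.4 -302.9   43.2]
1265 min [421. 221.  38.] max [515. 370.  53.] mean [467.5 296.5  47.1]
1131 min [233. 158.  38.] max [343. 268.  52.] mean [288.1 212.   43.3]
1133 min [206. 334.  38.] max [317. 447.  49.] mean [262.5 388.6  43.5]
[ 485.97630925 -377.94838121   42.06935293] [ 0.59263765 -0.18986722 -0.64083973]
```

View pics/r5.png

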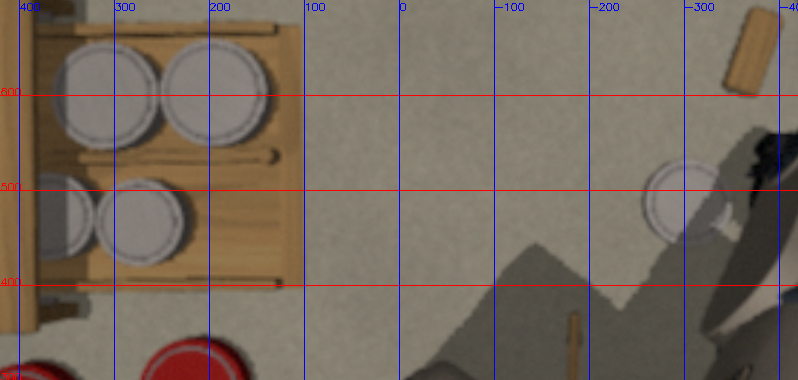

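small_b is in the near row at y≈267 and has pushed small_row deeper. The tray hasn't moved. The gripper stands behind small_a at about (765,170).

>>> {"fn": "move_arm", "kwargs": {
  "slide": [
    [0,1,0],
    [0,2,0],
    [0,3,0],
    [0,4.2,0],
    [-0.1,5.7,0],
    [-0.2,7.2,0],
    [-0.3,8.9,0],
    [-0.4,10.6,0],
    [-0.5,12.3,0],
    [-0.6,14,0],
    [-0.7,15.7,0],
    [-0.8,17.4,0],
    [-1,19.1,0],
    [-1.1,20.8,0],
    [-1.2,22.5,0],
    [-1.3,24.2,0],
    [-1.4,25.9,0],
    [-1.5,27.6,0],
    [-1.6,29.3,0],
    [-1.7,31,0]
  ],
  "angular": [
    [0,0,0],
    [0,0,0],
    [0,0,0],
    [0,0,0],
    [0,0,0],
    [0,0,0],
    [0,0,0],
    [0,0,0],
    [0,0,0],
    [0,0,0],
    [0,0,0],
    [0,0,0],
    [0,0,0],
    [0,0,0],
    [0,0,0],
    [0,0,0],
    [0,0,0],
    [0,0,0],
    [0,0,0],
    [0,0,0]
  ],
  "hand": [0.3,0.3,0.3,0.3,0.3,0.3,0.3,0.3,0.3,0.3,0.3,0.3,0.3,0.3,0.3,0.3,0.3,0.3,0.3,0.3]
}}

```text
clock: 16.45
eef_pos: [469.4, -67.2, 42.3]
tcp_rot: [-3.142, -0.0, 1.58]
contact_force: [0.4, -0.8, 1.0]
opening: 0.647
```

```bash
python3 - <<'E'
from h import *
f=grab('scene','s6.png'); tins(f); topdown(f,'r6s.png',350,750,-150,350,44,1.5); print(r.sense()['eef_pos'],r.sense()['contact_force'])
E
```

```text
559 min [205. 332.  38.] max [314. 445.  54.] mean [258.8 386.9  44.4]
631 min [229. 156.  38.] max [347. 266.  53.] mean [290.3 211.   44.3]
450 min [424. -55.  38.] max [514.  22.  52.] mean [471.4 -17.4  44.5]
859 min [417. 221.  38.] max [517. 365.  54.] mean [470.6 293.9  47.6]
1801 min [541. 133.  38.] max [656. 358.  54.] mean [601.  244.5  47.9]
566 min [ 621. -699.   38.] max [ 887. -431.   54.] mean [ 711.7 -623.4   46. ]
203 min [687. 349.  38.] max [703. 638.  54.] mean [699.5 486.2  46.3]
[468.92220598 -65.85765959  42.15471449] [0.06140821 1.802902   0.54056542]
```

View pics/r6s.png

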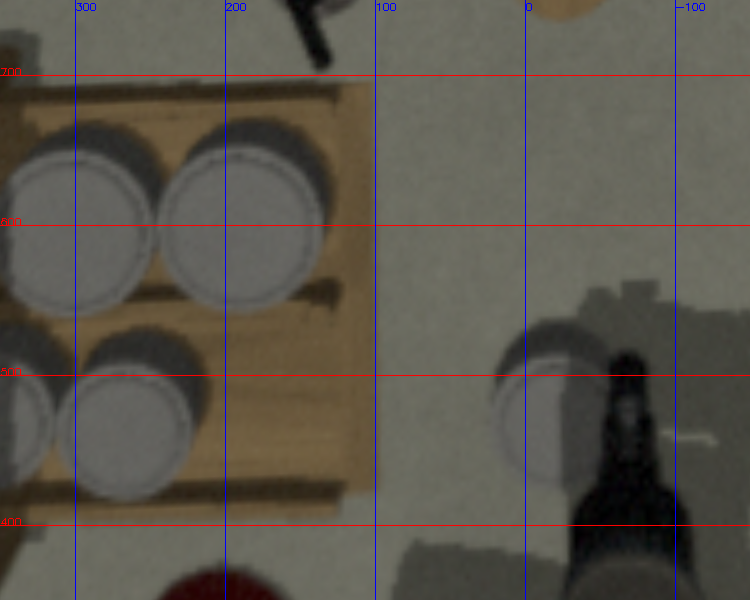

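small_a is being held by the cradle at x≈468, in line with the near row. Pushing it in.

>>> {"fn": "move_arm", "kwargs": {
  "slide": [
    [-0.1,1,0],
    [-0.1,2.4,0],
    [-0.2,4,0],
    [-0.2,5.6,0],
    [-0.2,7.2,0],
    [-0.2,8.6,0],
    [-0.2,10,0],
    [-0.2,11.4,0],
    [-0.2,12.8,0],
    [-0.2,14.2,0],
    [-0.2,15.6,0],
    [-0.2,17,0],
    [-0.2,18.2,0],
    [-0.2,19.4,0],
    [-0.2,20.4,0],
    [-0.2,21.3,0],
    [-0.2,20,0],
    [-0.2,18,0],
    [-0.2,15,4],
    [-0.2,10,8]
  ],
  "angular": [
    [0,0,0],
    [0,0,0],
    [0,0,0],
    [0,0,0],
    [0,0,0],
    [0,0,0],
    [0,0,0],
    [0,0,0],
    [0,0,0],
    [0,0,0],
    [0,0,0],
    [0,0,0],
    [0,0,0],
    [0,0,0],
    [0,0,0],
    [0,0,0],
    [0,0,0],
    [0,0,0],
    [0,0,0],
    [0,0,0]
  ],
  "hand": [0.3,0.3,0.3,0.3,0.3,0.3,0.3,0.3,0.3,0.3,0.3,0.3,0.3,0.3,0.3,0.3,0.3,0.3,0.3,0.3]
}}

```text
clock: 19.0
eef_pos: [467.1, 31.6, 121.9]
tcp_rot: [-3.141, -0.0, 1.581]
contact_force: [1.1, 0.3, 0.5]
opening: 0.65
```

```bash
python3 - <<'E'
from h import *
f=grab('scene','s7.png'); tins(f); topdown(f,'r7s.png',350,750,-80,420,30,1.5); print(r.sense()['eef_pos'],r.sense()['contact_force'])
E
```

```text
557 min [205. 333.  38.] max [313. 444.  53.] mean [259.3 387.   44.5]
629 min [233. 156.  38.] max [346. 267.  52.] mean [290.3 211.5  44.3]
1281 min [415. 145.  38.] max [517. 365.  54.] mean [469.7 254.1  47.7]
1793 min [540. 133.  38.] max [656. 358.  54.] mean [600.8 244.3  47.9]
546 min [ 621. -698.   38.] max [ 885. -441.   54.] mean [ 711.1 -624.    46.3]
203 min [688. 349.  38.] max [703. 639.  54.] mean [699.5 489.6  45.7]
[468.87368217  27.29089791 126.16006596] [ 1.52942899 -2.43521643  4.20690016]
```

View pics/r7s.png

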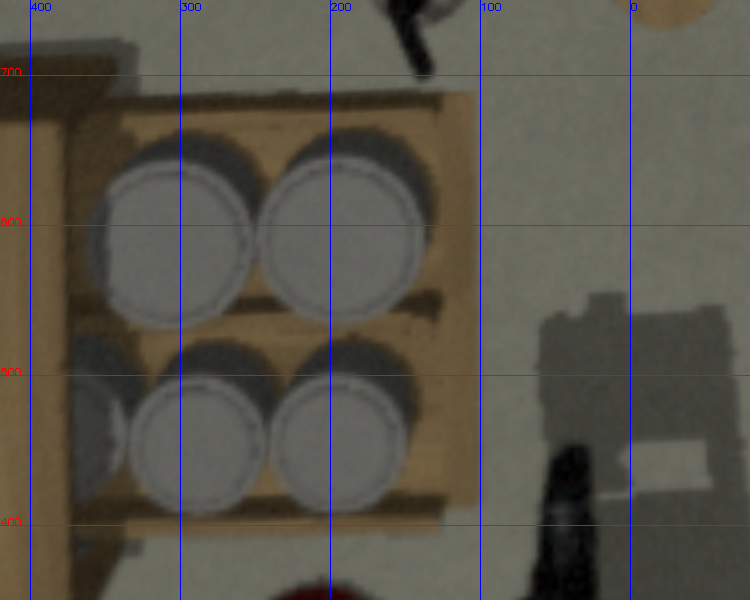

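All five tins are in their rows: large at y≈190/301, small at y≈190/282/~374, fronts about 18 mm or more inside the mouth. Next I'll shut the fingers and push the post.

>>> {"fn": "move_arm", "kwargs": {
  "slide": [
    [3,3,0],
    [6.7,4.5,0],
    [6.7,4.5,0],
    [6.7,4.5,-3],
    [6.7,4.5,-6],
    [6.7,4.5,-8],
    [6.7,4.5,-8],
    [6.7,5.5,-8],
    [6.7,6.3,-8],
    [6.7,7,-8],
    [6.7,7.6,-8],
    [6.7,8.2,-8],
    [6.7,9,-8],
    [6.7,10,-8],
    [6.7,11.2,-8],
    [6.7,12.4,-8],
    [6.7,13.6,-8],
    [6.7,14.8,-8],
    [6.6,16,-8],
    [6.6,17,-8]
  ],
  "angular": [
    [0,0,0],
    [0,0,0],
    [0,0,0],
    [0,0,0],
    [0,0,0],
    [0,0,0],
    [0,0,0],
    [0,0,0],
    [0,0,0],
    [0,0,0],
    [0,0,0],
    [0,0,0],
    [0,0,0],
    [0,0,0],
    [0,0,0],
    [0,0,0],
    [0,0,0],
    [0,0,0],
    [0,0,0],
    [0,0,0]
  ],
  "hand": [-1,-1,-1,-1,-1,-1,-1,-1,-1,-1,-1,-1,-1,-1,-1,-1,-1,-1,-1,-1]
}}

```text
clock: 21.55
eef_pos: [533.4, 201.9, 41.3]
tcp_rot: [-3.141, 0.002, 1.581]
contact_force: [1.5, -12.3, 4.2]
opening: -0.0
```

```bash
python3 - <<'E'
from h import *
f=grab('scene','s8.png'); tins(f); topdown(f,'r8s.png',350,750,-20,480,30,1.5); print(r.sense()['eef_pos'],r.sense()['contact_force'])
E
```

```text
166 min [210. 400.  38.] max [303. 444.  52.] mean [261.2 422.2  44.3]
180 min [237. 156.  38.] max [340. 196.  51.] mean [294.  177.   43.8]
562 min [416. 246.  38.] max [511. 365.  54.] mean [472.7 315.8  47.5]
1208 min [541. 215.  38.] max [656. 368.  54.] mean [601.  289.2  47.6]
540 min [ 624. -697.   38.] max [ 887. -440.   54.] mean [ 708.9 -623.7   46. ]
215 min [688. 349.  38.] max [704. 639.  54.] mean [699.5 496.3  45.7]
[533.45736179 203.02492051  41.35113909] [ 0.49351837 -5.83880791  2.15654012]
```

View pics/r8s.png

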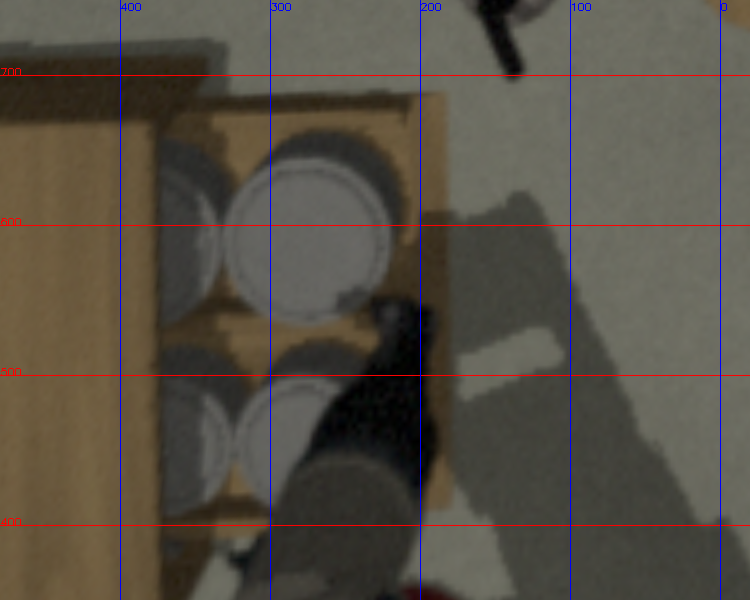

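The tray has moved in about 81 mm, pushed squarely by the post with ~12 N resistance. About 58 mm remain, so I'll slow down toward the stop.

>>> {"fn": "move_arm", "kwargs": {
  "slide": [
    [0,0.7,0],
    [0,1.4,0],
    [0,2.1,0],
    [0,2.8,0],
    [0,3.5,0],
    [0,4.1,0],
    [0,4.6,0],
    [0,5,0],
    [0,5.3,0],
    [0,5.5,0]
  ],
  "angular": [
    [0,0,0],
    [0,0,0],
    [0,0,0],
    [0,0,0],
    [0,0,0],
    [0,0,0],
    [0,0,0],
    [0,0,0],
    [0,0,0],
    [0,0,0]
  ],
  "hand": [-1,-1,-1,-1,-1,-1,-1,-1,-1,-1]
}}

```text
clock: 22.85
eef_pos: [532.8, 256.4, 41.3]
tcp_rot: [-3.14, 0.003, 1.58]
contact_force: [-0.0, -12.1, 7.2]
opening: 0.002
```

>>> {"fn": "move_arm", "kwargs": {
  "slide": [
    [0,0.2,0],
    [0,0.4,0],
    [0,0.5,0]
  ],
  "angular": [
    [0,0,0],
    [0,0,0],
    [0,0,0]
  ],
  "hand": [-1,-1,-1]
}}

```text
clock: 23.22
eef_pos: [532.8, 259.7, 41.3]
tcp_rot: [-3.139, 0.005, 1.581]
contact_force: [1.9, -24.0, 11.0]
opening: -0.002
```

>>> {"fn": "move_arm", "kwargs": {
  "slide": [
    [0,0.1,0],
    [0,0.2,0],
    [0,0.2,0]
  ],
  "angular": [
    [0,0,0],
    [0,0,0],
    [0,0,0]
  ],
  "hand": [-1,-1,-1]
}}

```text
clock: 23.6
eef_pos: [532.7, 259.9, 41.3]
tcp_rot: [-3.139, 0.008, 1.582]
contact_force: [2.9, -32.7, 12.5]
opening: -0.002
```

The TCP stopped at y≈260 while the force climbed to 33 N, so the tray is against its stop. Backing off to look.

>>> {"fn": "move_arm", "kwargs": {
  "slide": [
    [0,-0.5,0],
    [0,-1.5,0],
    [0,-4,0],
    [0,-8,4],
    [0,-13,8],
    [0,-19,12],
    [0,-25,14],
    [0,-31,15],
    [0,-37,15],
    [0,-43,15],
    [0,-49,15],
    [0,-49,15]
  ],
  "angular": [
    [0,0,0],
    [0,0,0],
    [0,0,0],
    [0,0,0],
    [0,0,0],
    [0,0,0],
    [0,0,0],
    [0,0,0],
    [0,0,0],
    [0,0,0],
    [0,0,0],
    [0,0,0]
  ],
  "hand": [-1,-1,-1,-1,-1,-1,-1,-1,-1,-1,-1,-1]
}}

```text
clock: 25.1
eef_pos: [533.3, -229.0, 191.3]
tcp_rot: [3.141, 0.001, 1.576]
contact_force: [0.3, -0.2, 0.6]
opening: -0.003
```

```bash
python3 - <<'E'
from h import *
f=grab('top','t9.png'); tins(f); topdown(f,'r9.png',300,700,50,450,28,1.5); print(r.sense()['eef_pos'],r.sense()['contact_force'])
E
```

```text
619 min [ 627. -696.   38.] max [ 895. -440.   54.] mean [ 797.1 -624.3   46.2]
1020 min [544. 273.  38.] max [653. 371.  53.] mean [597.1 323.6  47.2]
738 min [419. 284.  38.] max [508. 369.  54.] mean [464.  327.9  47.2]
1131 min [233. 158.  38.] max [343. 269.  51.] mean [288.4 212.4  43.4]
1140 min [206. 334.  38.] max [317. 447.  50.] mean [262.5 388.5  43.6]
[ 533.15726072 -227.06180256  191.09525529] [-0.44667899  0.27150642  0.40910098]
```

View pics/r9.png

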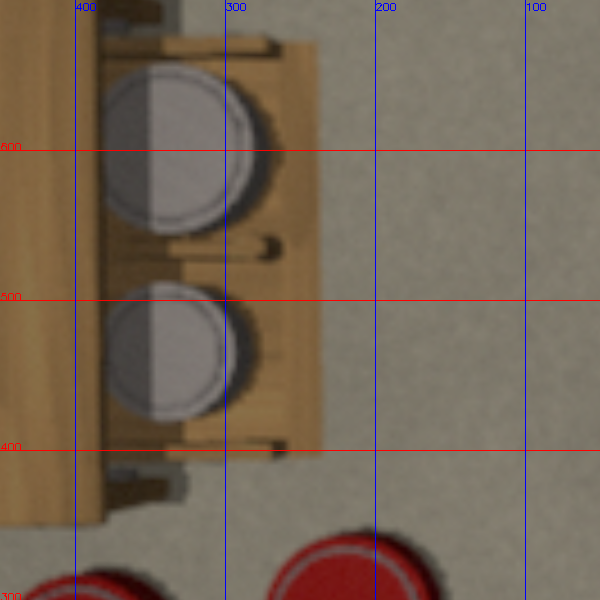

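View pics/t9.png

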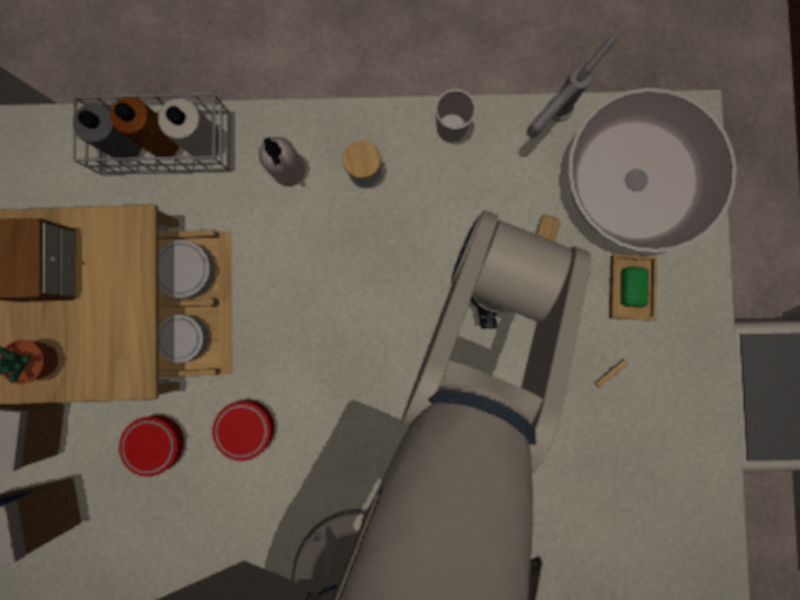

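The tray sits home: its wall fronts are at y≈265 and the riser front at about 345, so it stands 80 mm out as specified. The front tins are about 64 mm inside the mouth, and the bystanders in view haven't moved.

```bash
python3 -c "
from rig import r
print(r.sense()['clock']); print(r.sign_off())"
```

```text
25.15
the job is handed in; nothing more can be done
None
```

All three loose tins are in the tray, the tray is pushed home, and I handed the job in at about 25 s of the 72 s allowed. The sign-off gives no verdict.

I pushed large_a into the far row and then small_b and small_a into the near row, using the half-open fingers as a cradle. I then pushed the tray home by its post with the fingers shut, at under about 0.1 m/s and slower near the end.

What the last checks showed:
- **Tray:** it is at its stop. The force rose from 12 to 33 N while the tool moved only 0.2 mm, and the front edge stands about 80 mm out from the riser.
- **Tins:** the front tin in each row stands flat, with its centre about 64 mm inside the mouth. The three rear tins are now hidden or nearly hidden under the riser, and I last saw them in their correct rows before and during the push.
- **Bystanders:** the pump bottle, jar, soap dish and one peg look unmoved. The arm covers most of the nail brush and all of the other peg in the final picture, but nothing came near them.
- **Gripper:** it is clear of everything.

No check failed or disagreed.

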